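# Check the paint thickness on a console case

## Robot

A 7-joint arm with a two-finger parallel gripper is mounted at the origin on the work surface; the furniture and walls round the work are solid. World frame = base frame: x ahead of the robot, y to its left, z up, the work surface at z = 0. Lengths are in mm, angles in rad, forces in N, time in s.
With the tool pointing down it reaches from about 425 to 1025 mm from the base axis. Payload 3.6 kg.
Tool frame: the origin (TCP) lies at the very end of the fingers, on their centre line; the grasp point (between the pads) lies arm.tcp_to_grasp behind it (arm.tcp_to_grasp is the distance from the TCP to the grasp point, in mm); z points along the fingers, y is the line along which they close (so a half turn about z gives the same grasp; the last joint's range is limited). The gripper opens to 85 mm and grips with 20 to 120 N. Pads are 22 mm wide; open, the fingers measure 114 mm over their backs; the gripper's body (76 mm by 85 mm) begins 54 mm behind the grasp point. The pads swing forward as they close: fully open they stand 13 mm farther back than shut.
Start: joints at [1.252, 0.591, 0.048, 1.609, -0.033, 0.943, -0.034], TCP at [161.612, -706.761, 231.302] pointing down, gripper open.
Joint ranges: [-2.69, 2.69], [-0.47, 2.24], [-1.27, 1.36], [0.19, 2.51], [-1.53, 4.68], [0.08, 2.07], [-3.09, 3.09]. Speed limits (rad/s): [2.57, 2.57, 3.14, 3.14, 3.14, 3.14, 3.14].

## Interface

Orientations are given as a unit quaternion [x, y, z, w].
In Python, from plant import arm gives the robot as it stands. Calls block until the motion is done:
- arm.goto(position, orientation): joint-space move of the TCP to a pose.
- arm.line_to(position, rot=None, max_speed=150, max_force=None): straight line of the TCP; rot=None keeps the orientation; max_speed is the mean speed in mm/s. With max_force (N) it stops when the force on the tool has changed by that much, and returns True; else False.
- arm.move_j(angles): joint-space move.
- arm.set_gripper(opening, squeeze=None): finger opening in mm; squeeze is the grip in N (None keeps the last); returns when the fingers have stopped.
- arm.sleep(seconds).
- arm.ik(position, orientation): joint angles nearest the present ones, or None.
- arm.get_obs(): the state.
- arm.camera(name): name is "side" or "top" or "wrist"; returns a dict with "image" (420x560x3 uint8, blue, green, red), "camera_matrix" (3x3 intrinsics, pixels), "xyz" and "orientation" of the camera in the world. Camera axes: x right, y down, z forward; pixel columns grow to the right and rows downward; lengths in mm; the calibration is good to about 2 mm. A picture is of the moment at which its call begins. There is no depth.
A pose or a line that the arm cannot do raises arm.MotionError and nothing moves.
- arm.job_done(): hands the job in; it is judged then, once.
Trained networks look in a picture, given as the dict that the camera call returned (one of the last four; its "shot" number tells which), for a name from the list of things; names that differ only in an ending like _2 or _b are one class to them, and where a whole thing is asked for, a point or a joint stands for the part that bears it (a point fixed in the world has none). Each returns a list of dicts, best first, with "p" (0 to 1); they miss things now and then, are a little off and sometimes report something else, mostly with a low value. They report only what shows in the picture. A call takes as long as a camera call. They do not tell look-alikes from the thing itself.
- arm.regions_of(picture, query): "mask" (420x560 bool, what is visible of it) and "xy" ([column, row] in pixels, amid what is visible of it).
- arm.spot_point(picture, query): "xy" ([column, row] in pixels: a listed point, or the origin of a listed thing).
The state is a dict: "t": time; "joint_positions": joint angles; "qvel": joint speeds; "tau": joint torques, N m; "eef_pos": TCP position; "eef_rot": TCP orientation; "force": force on the tool from outside, world axes, zero at the start; "ft_torque": the same for the moment, N m; "grip_width": finger opening in mm; "gripper_force": force on a finger pad.
Only numpy, scipy, OpenCV 4.12 (cv2) and the standard library are available. Lean on these libraries where they do the work, as an engineer would, in place of code of your own. Each camera call takes 0.05 s, during which the arm holds its last target. There are 200 camera calls.

## Task

Check the paint on the sloping panel of the grey console case: pull the pen-type paint gauge straight up out of its cap, which stays in the desk stand, and first zero it by pressing its sprung brass tip straight down for a second on the middle of the top of the bare aluminium block. Then set the tip inside the red ring on the panel with the gauge square to the sloping paint, press lightly until the tip is pushed in about half way (never bottomed, and no finger on the paint), and finish while holding the gauge still like that for the reading. Do not knock the other things about.

Things in the scene. Friction and masses are not known exactly. Their poses are not given: they have to be found in the camera images.
- gauge: Pen-type paint gauge, 122 mm long, 0.14 kg: dark grey 28 x 28 mm square body from 52 to 122 mm, steel nose 20 mm in diameter (20 to 52 mm), brass tip. Origin at the end of the tip when fully out; z along the axis to the top. Grip the ribbed +y and -y sides about 86 mm from the origin. Starts upright in the stand, origin 10 mm above the table, shoulder on the cap's rim, display toward -x.
- probe (a joint): Sprung brass probe tip of the gauge, sliding along the gauge's axis (m): 0 fully out, 0.010 bottomed. Pushing it in takes 1.5 N to start, about 3.8 N at half way (0.005) and 6 N at the end of its travel, plus the hard stop there.
- probe_tip (a point): End of the brass probe tip (rounded, 10 mm in diameter), the point that touches; it moves up the gauge with the probe. Same axes as the gauge.
- stand: Heavy desk stand, does not move: dark foot 84 mm in diameter, orange cap upright on it, a tube 31 mm across (43 mm over the two bosses at +x and -x), rim 62 mm above the table. Origin under its middle on the table. On the right or left of the case. A sprung catch in the cap holds the gauge: a straight pull of up to 9 N frees it in the first 15 mm; raised by 55 mm it is clear.
- zero_block: Bare aluminium block, 60 x 25 x 24 mm (x, y, z), lying loose on the table, with two small dark holes near the ends of its top. Origin at the centre of its underside; the middle of its top is 24 mm above that. Lies on the other side of the case from the stand.
- console: Light grey painted sloping-front console case with dark end cheeks, 178 mm deep (x), 240 mm wide (y); does not move. Origin under its middle on the table; the low front edge (45 mm) faces -x, the back is 93 mm high. The panel slopes at 15 degrees, rising toward +x. Two round dark holes and a rectangular opening lie in its upper half; the lower half is plain.
- spot_ring: Flat red adhesive ring that marks the test spot, 34 mm outside, 24 mm inside, anywhere along the lower half of the panel, 59 mm above the table. Origin in its middle on the painted surface; z points out of the panel, square to it (15 degrees from vertical, leaning to the front of the case); x runs up the slope.
- primer_can: Bystander: dark green spray can with a black cap, 53 mm in diameter, 196 mm tall, standing behind on the right. Origin under its middle.
- wax_tin: Bystander: round brown tin, 70 mm in diameter, 30 mm high, on the right. Origin under its middle.
- fixings_box: Bystander: small brown card box, 65 x 110 x 40 mm, behind on the right. Origin under its middle.
- wire_spool: Bystander: spool of green wire standing on end, 62 mm in diameter, 45 mm high, behind on the left. Origin under its middle.
There are look-alikes about, which are no part of the job. There is more than one size of the gauge; the job needs the middle-sized. Of the things that look like the zero_block, take the one that is farthest to the robot's left at the start.

How it is judged (in metres and radians):
On the way, in this order (a step that is already met when the one before it is completed fails the run):
1. the gauge has been pulled up out of its cap and is held by the fingers (z of gauge in the frame of stand above 0.068 m and contact force between the fingers and gauge above 1 N and contact force between gauge and stand below 0.05 N), for 0.1 s.
2. the gauge is zeroed: upright, its tip pressed in (not bottomed) on the middle of the top of the bare block (horizontal distance between probe_tip and zero_block below 0.01 m and angle between gauge's own z axis and vertical below 0.12 rad and contact force between gauge and zero_block above 1 N and value of joint probe between 0.002 and 0.0088 m and contact force between the fingers and gauge above 1 N and contact force between gauge and stand below 0.05 N), for 0.5 s.
At the end, for the whole second after the job is handed in: The gauge is held still in the fingers (under 15 mm/s) with nothing else carrying it, its probe tip within 6.5 mm of the middle of the red ring, its axis within 0.12 rad (7 degrees) of square to the panel, the tip pushed in between 2 and 8.8 mm of its 10 mm and pressing on the panel with 1 to 9 N (distance between probe_tip and spot_ring below 0.0065 m and angle between the z axis of gauge and the z axis of spot_ring, either way round below 0.12 rad and contact force between gauge and console between 1 and 9 N and linear speed of gauge below 0.015 m/s and value of joint probe between 0.002 and 0.0088 m and contact force between the fingers and gauge above 1 N and contact force between gauge and stand below 0.05 N); the arm keeps its last pose, push and grip.
It fails at once if the gauge is pressed on the painted case with more than 15 N (contact force between gauge and console above 15 N).
It fails at once if the fingers or the arm touch the painted case (contact force between any of the fingers, the arm and console above 0.5 N).
It fails at once if the aluminium block is pushed away from its place by more than 30 mm (distance of zero_block from where it was at the start of the episode above 0.03 m).
It fails at once if a bystander is moved by more than 30 mm (distance of any of primer_can, wax_tin, fixings_box, wire_spool from where it was at the start of the episode above 0.03 m).
It also fails if it takes over 66 s, if anything falls off the work surface, if the arm or the gripper's body presses on something with over 40 N, if the wrist force passes 120 N, or if a joint passes its speed limit or range.

## Working session

There is one attempt and no reset: what is moved stays moved. The work goes in short steps, each a Python script; the robot and the scene stay as the last script left them, time stands still between calls to the robot, and variables do not carry over. Pictures are saved under pics/ and viewed, at most 10 in all, crops included, and the job is handed in when it is done.

```bash
ls; mkdir -p pics
cat > h.py <<'E'
import numpy as np, cv2
from scipy.spatial.transform import Rotation as R
from plant import arm
def cam(n): return arm.camera(n)
def Rc(p):
    o=np.array(p["orientation"]); return R.from_quat(o).as_matrix() if o.size==4 else o
def ray(p,xy):
    d=Rc(p)@np.linalg.solve(p["camera_matrix"],[xy[0],xy[1],1.]); return np.array(p["xyz"],float),d
def onz(p,xy,z):
    c,d=ray(p,xy); return c+d*(z-c[2])/d[2]
def proj(p,X):
    q=p["camera_matrix"]@(Rc(p).T@(np.array(X,float)-p["xyz"])); return q[:2]/q[2]
def tri(L):
    A=np.zeros((3,3));b=np.zeros(3)
    for p,xy in L:
        c,d=ray(p,xy); d/=np.linalg.norm(d); M=np.eye(3)-np.outer(d,d); A+=M;b+=M@c
    return np.linalg.solve(A,b)
E
python3 - <<'E'
from h import *
np.set_printoptions(precision=1,suppress=True)
S=cam("side");T=cam("top")
cv2.imwrite("pics/a.png",S["image"]);cv2.imwrite("pics/b.png",T["image"])
print(S["xyz"],T["xyz"],arm.tcp_to_grasp)
for q in ["gauge","stand","zero_block","console","spot_ring","primer_can","wax_tin","fixings_box","wire_spool"]:
    for n,p in(("S",S),("T",T)):
        print(q,n,[(np.round(r["p"],2),np.round(r["xy"]),onz(p,r["xy"],0)[:2]) for r in arm.spot_point(p,q)])
o=arm.get_obs();print(o["t"],o["eef_rot"],o["force"],o["grip_width"])
E
```

```text
pics
[  517.4 -1161.8   652.9] [ 386.4    7.9 1519.3] 18.700000000000003
gauge S [(np.float64(0.74), array([253., 260.]), array([ 438.1, -202.4])), (np.float64(0.67), array([222., 284.]), array([ 372.2, -309.5]))]
gauge T [(np.float64(0.59), array([344., 221.]), array([ 441.8, -212.8])), (np.float64(0.53), array([374., 240.]), array([ 374.9, -320.2])), (np.float64(0.45), array([382., 212.]), array([ 475. , -350.1]))]
stand S [(np.float64(0.86), array([267., 297.]), array([ 482.1, -356.4]))]
stand T [(np.float64(0.9), array([383., 213.]), array([ 469.6, -353.2]))]
zero_block S [(np.float64(0.65), array([273., 185.]), array([479.7, 270.8])), (np.float64(0.44), array([258., 195.]), array([428.8, 192.5]))]
zero_block T [(np.float64(0.62), array([206., 213.]), array([478. , 279.4])), (np.float64(0.4), array([232., 227.]), array([427.6, 187.9]))]
console S [(np.float64(0.71), array([319., 211.]), array([632.1,  77.3]))]
console T [(np.float64(0.65), array([267., 171.]), array([626.6,  60.5]))]
spot_ring S [(np.float64(0.6), array([312., 194.]), array([614.8, 204.5]))]
spot_ring T [(np.float64(0.58), array([265., 175.]), array([613.9,  66. ]))]
primer_can S [(np.float64(0.67), array([341., 289.]), array([ 659. , -322.6])), (np.float64(0.42), array([313., 318.]), array([ 586.3, -424.8]))]
primer_can T [(np.float64(0.77), array([374., 164.]), array([ 649.4, -328.8]))]
wax_tin S [(np.float64(0.58), array([311., 316.]), array([ 581.8, -418.1]))]
wax_tin T [(np.float64(0.76), array([406., 185.]), array([ 571.3, -438.8]))]
fixings_box S []
fixings_box T [(np.float64(0.6), array([342., 162.]), array([ 656.6, -211.9])), (np.float64(0.22), array([374., 160.]), array([ 661.1, -329.5]))]
wire_spool S [(np.float64(0.65), array([306., 170.]), array([601.5, 417.3]))]
wire_spool T [(np.float64(0.81), array([168., 183.]), array([586.6, 419.6]))]
1.0 [ 1.   0.1 -0.  -0. ] [-0.   1.1  0.2] 85.51484931641731
```

View pics/a.png

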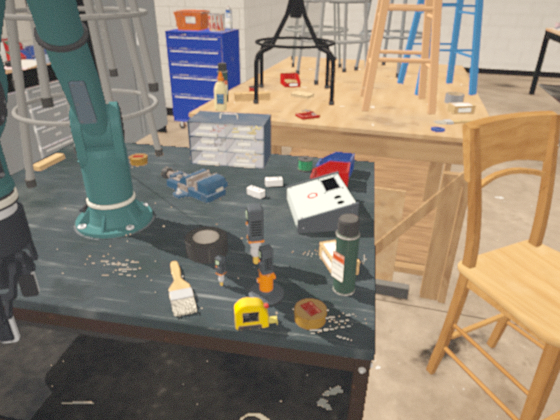

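View pics/b.png

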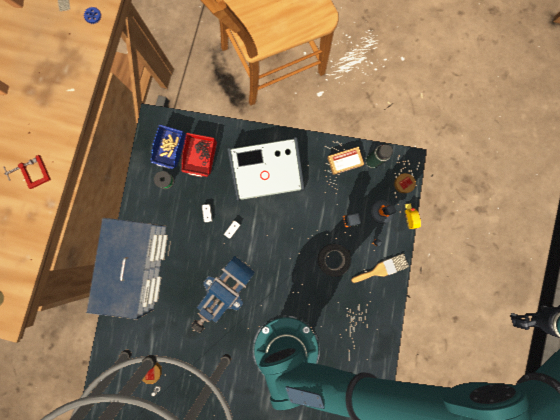

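Seen: three gauge look-alikes. The large one is at S(254,235), loose on its own foot. The small one is at S(221,268). The middle-sized one is in the orange cap at S(267,272) / T(383,212), and I choose that one. There are two block look-alikes, at T(207,211) and T(232,228). The farther left is T(207,211), y≈277. The ring is at T(265,175). Next I move over the stand and check close up.

Run:
```python
from h import *
np.set_printoptions(precision=1,suppress=True)
T=cam("top")
for q in ["console","zero_block"]:
    for r in arm.regions_of(T,q)[:2]:
        c=cv2.findContours(r["mask"].astype(np.uint8),0,1)[0]; c=max(c,key=cv2.contourArea)
        print(q,r["p"],[onz(T,x,60 if q=="console" else 24)[:2] for x in cv2.boxPoints(cv2.minAreaRect(c))])
arm.goto([400,-353,330],[1,0,0,0])
W=cam("wrist"); S=cam("side")
o=arm.get_obs();print(o["t"],o["eef_pos"],o["eef_rot"],W["xyz"],Rc(W),o["force"])
for n,p in(("W",W),("S",S)):
  for q in ["gauge","stand"]:
    print(n,q,[(np.round(r["p"],2),np.round(r["xy"]),onz(p,r["xy"],0)[:2]) for r in arm.spot_point(p,q)])
im=W["image"]; sc=S["image"][190:330,190:340]
sc=cv2.resize(sc,None,fx=1.6,fy=1.6); im=np.hstack([im,np.zeros((420,240,3),np.uint8)]); im[:sc.shape[0],560:560+sc.shape[1]]=sc
cv2.imwrite("pics/c.png",im)
```

```text
console 0.93 [array([696.6, 193.3]), array([734.4, -47.3]), array([554.3, -74.1]), array([517.2, 163.8])]
zero_block 0.27 [array([ 665.9, -283.5]), array([ 726.3, -370.1]), array([ 683.1, -398.7]), array([ 623. , -312.3])]
2.8583 [ 399.4 -354.2  329.7] [ 1. -0. -0.  0.] [ 467.5 -355.2  472.2] [[-0.  -1.  -0.3]
 [-1.   0.   0. ]
 [ 0.   0.3 -1. ]] [-0.7 -0.8 -0.7]
W gauge [(np.float64(0.93), array([285., 117.]), array([ 478.5, -352.6])), (np.float64(0.7), array([259., 190.]), array([ 370. , -312.7])), (np.float64(0.57), array([198., 140.]), array([ 445.4, -223.6])), (np.float64(0.47), array([337.,  44.]), array([ 575.7, -425.1]))]
W stand [(np.float64(0.84), array([281., 116.]), array([ 479.7, -346.8]))]
S gauge [(np.float64(0.73), array([260., 260.]), array([ 458.2, -203.3])), (np.float64(0.67), array([222., 285.]), array([ 370.9, -314.6]))]
S stand [(np.float64(0.69), array([264., 296.]), array([ 475.7, -353. ]))]
```

View pics/c.png

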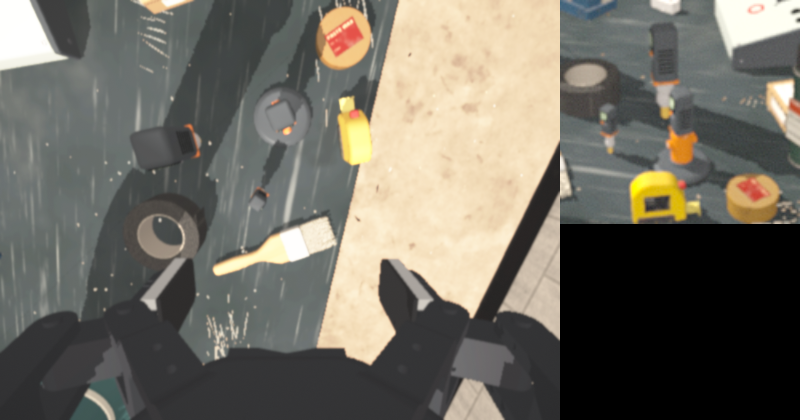

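The crop shows the middle-sized gauge in the orange cap at W(283,112), with its bosses at about (272,103) and (288,130), so it is yawed. I take a closer look to measure that yaw.

Run:
```python
from h import *
np.set_printoptions(precision=1,suppress=True)
arm.line_to([385,-350,240],max_speed=250)
W=cam("wrist"); np.save("W.npy",W,allow_pickle=True)
print(W["xyz"],arm.get_obs()["t"])
for q in ["gauge","stand"]:
    print(q,[(np.round(r["p"],2),np.round(r["xy"]),onz(W,r["xy"],0 if q=="stand" else 10)[:2]) for r in arm.spot_point(W,q)])
u=proj(W,[478,-350,132]);print(u, proj(W,[478,-350,0]))
c0,r0=int(u[0])-70,max(0,int(u[1])-60)
cv2.imwrite("pics/d.png",cv2.resize(W["image"][r0:r0+120,c0:c0+140],None,fx=5,fy=5,interpolation=cv2.INTER_CUBIC));print(c0,r0)
```

```text
[ 453.5 -351.4  382.7] 3.625
gauge [(np.float64(0.97), array([261., 191.]), array([ 375.2, -319.4])), (np.float64(0.94), array([182., 133.]), array([ 444.5, -228.3])), (np.float64(0.93), array([286., 104.]), array([ 476.7, -350.4]))]
stand [(np.float64(0.78), array([284., 104.]), array([ 477.7, -348.5]))]
[284.8  91.7] [285.4 103.4]
214 31
```

View pics/d.png

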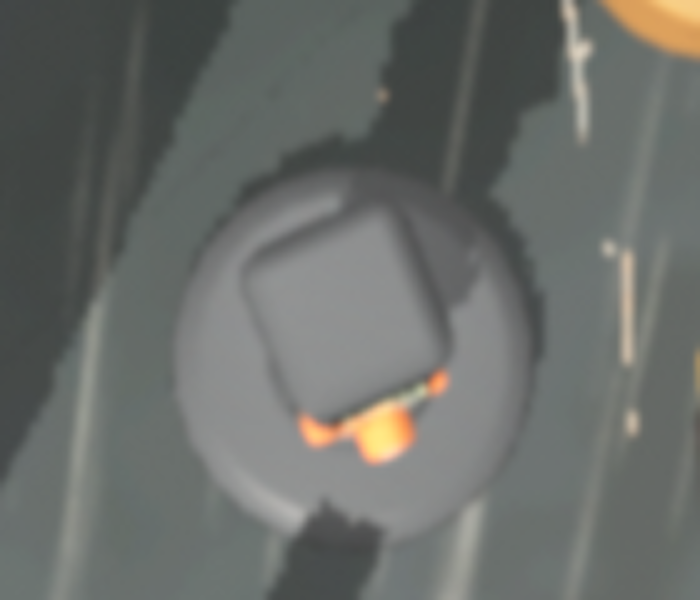

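The square gauge top shows with corners near crop (243,270), (385,203), (450,355) and (318,420). One boss is at (385,435), on the −x side. I convert these to yaw and position, then check the centre against the foot circle at about (356,355).

Run:
```python
from h import *
np.set_printoptions(precision=1,suppress=True)
W=np.load("W.npy",allow_pickle=True).item()
f=lambda x,z: onz(W,(214+x[0]/5-.4,31+x[1]/5-.4),z)[:2]
E=[((262,258),(365,212)),((402,235),(440,330)),((250,290),(298,400)),((340,415),(440,362))]
for a,b in E:
    d=f(b,132)-f(a,132); print(np.degrees(np.arctan2(d[1],d[0])),np.linalg.norm(d))
C=[f(x,131) for x in((243,268),(385,203),(452,355),(318,422))];print(C,np.mean(C,0))
print(f((356,355),3), f((385,440),40))
# foot ellipse
print(f((175,355),3),f((535,355),3),f((356,168),3),f((356,545),3))
```

```text
-67.55406437654617 16.87114021412396
-156.3360642320288 14.732691849300432
-155.91185753989978 17.465581311103374
-63.18363246847616 17.287945959512285
[array([ 483.4, -332.8]), array([ 492.6, -354.4]), array([ 470.9, -364.8]), array([ 461., -344.])] [ 477. -349.]
[ 479.8 -349.3] [ 460.1 -355.7]
[ 479.8 -307.1] [ 479.8 -391. ] [ 519.8 -349.3] [ 436.6 -349.2]
```

```bash
cat >> h.py <<'E'
def down(yaw): return (R.from_euler('z',yaw,degrees=True)*R.from_quat([1,0,0,0])).as_quat()
def st(s=""):
    o=arm.get_obs(); print(s,round(o["t"],2),np.round(o["eef_pos"],1),"F",np.round(o["force"],2),"M",np.round(o["ft_torque"],2),"w",round(o["grip_width"],1),np.round(o["gripper_force"],1)); return o
E
python3 - <<'E'
from h import *
q=down(24)
arm.goto([478,-349.2,200],q); st()
print(arm.line_to([478,-349.2,77.3],max_speed=120,max_force=12)); st("down")
arm.set_gripper(20,squeeze=60); st("grip")
print(arm.line_to([478,-349.2,97],max_speed=25)); st("pull")
arm.line_to([478,-349.2,190],max_speed=100); st("up")
arm.sleep(.15)
W=cam("wrist");S=cam("side");np.save("WS.npy",[W,S],allow_pickle=True)
im=np.hstack([W["image"],cv2.resize(S["image"][150:325,220:320],None,fx=2.4,fy=2.4)]); cv2.imwrite("pics/e.png",im[:,:800])
print([ (r["p"],r["xy"]) for r in arm.spot_point(W,"probe_tip")],[ (r["p"],r["xy"]) for r in arm.spot_point(S,"probe_tip")])
X=[478,-349.2,190-67.3];print(proj(W,X),proj(S,X))
E
```

```text
4.21 [ 479.4 -349.2  200.5] F [ 0.03 -0.24 -1.02] M [-0.01  0.08 -0.02] w 85.4 0.0
False
down 5.38 [ 478.5 -349.6   78. ] F [-0.21 -0.26  1.02] M [-0.01 -0.02 -0.01] w 85.5 0.0
grip 5.94 [ 477.8 -348.8   77.6] F [-1.14  1.47  4.59] M [ 0.34  0.28 -0.01] w 27.5 58.8
False
pull 6.88 [ 477.9 -348.9   97.2] F [-1.27  1.51  0.59] M [ 0.6   0.28 -0.02] w 27.1 59.6
up 7.97 [ 477.6 -349.   189.4] F [-0.23 -0.57 -0.76] M [ 0.04 -0.    0.03] w 27.6 59.7
[(0.47, [169.4, 165.2])] [(0.58, [262.6, 249.7]), (0.51, [258.1, 263.7])]
[285.71982465 223.09331243] [264.94369405 251.1027765 ]
```

View pics/e.png

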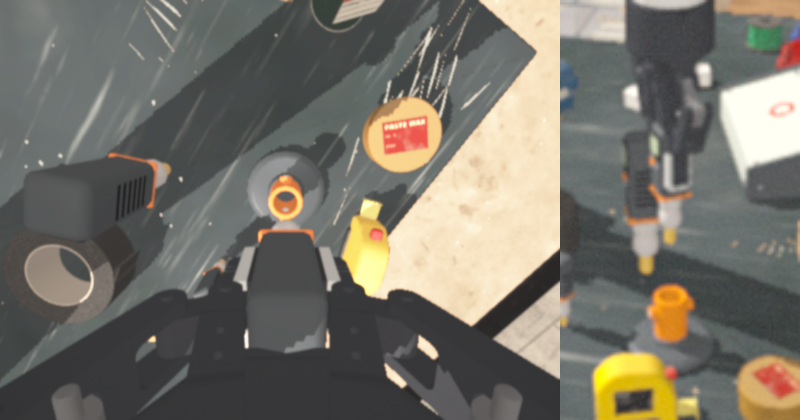

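Gripped squarely and clear of the cap; the tip is at S(266,249), within about 2 px of the prediction. Next I look at the ring on the way over, then at the block.

Run:
```python
from h import *
np.set_printoptions(precision=1,suppress=True)
arm.line_to([478,-349.2,280],max_speed=200)
arm.goto([500,45,290],down(9)); arm.sleep(.2); st("c")
A=cam("wrist");T=cam("top");S=cam("side")
for n,p in(("W",A),("T",T),("S",S)):
    print(n,[(r["p"],r["xy"],onz(p,r["xy"],59)) for r in arm.spot_point(p,"spot_ring")])
for r in arm.regions_of(A,"spot_ring")[:1]:
    c=cv2.findContours(r["mask"].astype(np.uint8),0,1)[0]; c=max(c,key=cv2.contourArea); e=cv2.fitEllipse(c); print("ell",e,onz(A,e[0],59))
arm.goto([385,272,250],down(0)); arm.sleep(.2); st("b")
B=cam("wrist")
for r in arm.spot_point(B,"zero_block"): print(r["p"],r["xy"],onz(B,r["xy"],0))
for r in arm.regions_of(B,"zero_block"):
    print(r["p"],r["xy"],onz(B,r["xy"],20))
np.save("AB.npy",[A,B],allow_pickle=True)
cv2.imwrite("pics/f.png",np.hstack([A["image"][:300,100:500],B["image"][:300,100:500]]))
```

```text
c 10.58 [500.3  43.8 289.9] F [-0.  -0.1 -0.7] M [ 0. -0.  0.] w 27.6 59.6
W [(0.88, [282.6, 88.4], array([606.2,  63.9,  59. ]))]
T []
S [(0.53, [309.5, 194.1], array([599. ,  79.3,  59. ]))]
ell ((279.766845703125, 89.31375122070312), (30.073097229003906, 31.199275970458984), 179.23927307128906) [604.7  66.9  59. ]
b 12.14 [386.1 270.8 250.1] F [ 0.1 -0.  -0.7] M [-0. -0.  0.] w 27.1 59.6
0.92 [283.1, 107.2] [475.  273.8   0. ]
0.73 [355.5, 154.6] [418.1 183.    0. ]
0.94 [357.9, 154.9] [419.6 184.5  20. ]
0.77 [280.9, 105.5] [475.8 276.1  20. ]
```

View pics/f.png

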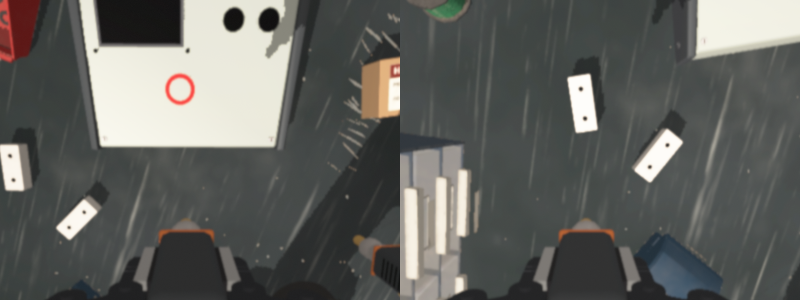

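In A the ring is at about (280,89), and the front edge is level, so console yaw ≈ 9°. In B the chosen left block is at about (282,103) with its two holes. I refine both by colour segmentation.

Run:
```python
from h import *
np.set_printoptions(precision=1,suppress=True)
A,B=np.load("AB.npy",allow_pickle=True)
def blob(m,c):
    n,l,s,ce=cv2.connectedComponentsWithStats(m.astype(np.uint8)); i=min((i for i in range(1,n) if s[i,4]>40),key=lambda i:np.hypot(*(ce[i]-c))); return l==i
b=B["image"].astype(int); m=blob((b.min(2)>170),(282,103))
r=cv2.minAreaRect(cv2.findContours(m.astype(np.uint8),0,1)[0][0]); print(r,[onz(B,x,24)[:2] for x in cv2.boxPoints(r)],onz(B,r[0],24))
a=A["image"].astype(int); m=blob((a[...,2]-a[...,:2].max(2)>60),(280,89))
c=max(cv2.findContours(m.astype(np.uint8),0,1)[0],key=cv2.contourArea); e=cv2.fitEllipse(c); print(e,onz(A,e[0],59),proj(A,[604,66,59+17*np.sin(.26)]))
# front edge of panel
m=a.min(2)>150
E=[(x,max(y for y in range(100,170) if m[y,x])) for x in range(215,370,15)]
P=np.array([onz(A,x,45)[:2] for x in E]); k=np.polyfit(P[:,1],P[:,0],1); print(E,"yaw",np.degrees(np.arctan(-k[0])))
```

```text
((282.1399841308594, 102.97999572753906), (56.28570556640625, 22.910259246826172), 81.8698959350586) [array([505.8, 291.4]), array([509.1, 266.3]), array([449.5, 257.1]), array([445.9, 283.3])] [478.3 274.6  24. ]
((279.6277160644531, 88.72093963623047), (29.200439453125, 31.048171997070312), 174.26649475097656) [605.3  67.1  59. ] [280.4  89.7]
[(215, 146), (230, 146), (245, 146), (260, 146), (275, 146), (290, 146), (305, 146), (320, 146), (335, 146), (350, 146), (365, 146)] yaw 8.907537822201673
```

Run:
```python
from h import *
x,y=477.8,274.5; q=down(9)
arm.goto([x,y,130],q)
arm.line_to([x,y,97],max_speed=60); arm.sleep(.3); f0=st("base")["force"]
for z in (93,91,89,87.3,86.3):
    arm.line_to([x,y,z],max_speed=20); arm.sleep(.15); f=st(z)["force"]; print("dF",np.round(f-f0,2))
    if (f-f0)[2]>4.2: break
arm.sleep(1.0); st("hold")
S=cam("side");W=cam("wrist")
cv2.imwrite("pics/g.png",np.hstack([cv2.resize(S["image"][130:230,210:310],None,fx=4,fy=4)[:400],W["image"][:400,80:480]]))
```

```text
base 13.95 [478.  274.6  97.3] F [ 0.55 -0.01 -1.35] M [ 0.02  0.02 -0.05] w 27.2 59.6
93 14.45 [477.8 274.5  93. ] F [ 0.27 -0.11 -2.  ] M [0.03 0.03 0.02] w 27.3 59.6
dF [-0.28 -0.11 -0.65]
91 14.85 [478.1 274.7  91.2] F [0.58 0.01 0.06] M [ 0.06 -0.11  0.03] w 27.5 59.7
dF [0.02 0.01 1.41]
89 15.25 [478.1 274.7  89.1] F [ 1.36 -0.84  1.14] M [ 0.12 -0.16 -0.07] w 27.2 59.8
dF [ 0.81 -0.83  2.49]
87.3 15.65 [478.  274.7  87.4] F [0.29 0.85 1.42] M [ 0.17 -0.23  0.02] w 27.3 59.8
dF [-0.26  0.86  2.77]
86.3 16.05 [478.  274.7  86.4] F [1.04 0.92 3.38] M [ 0.19 -0.22 -0.03] w 27.3 59.9
dF [0.49 0.92 4.73]
hold 17.05 [477.9 274.6  86.3] F [1.54 1.07 2.2 ] M [ 0.35 -0.43  0.05] w 27.2 60.0
```

View pics/g.png

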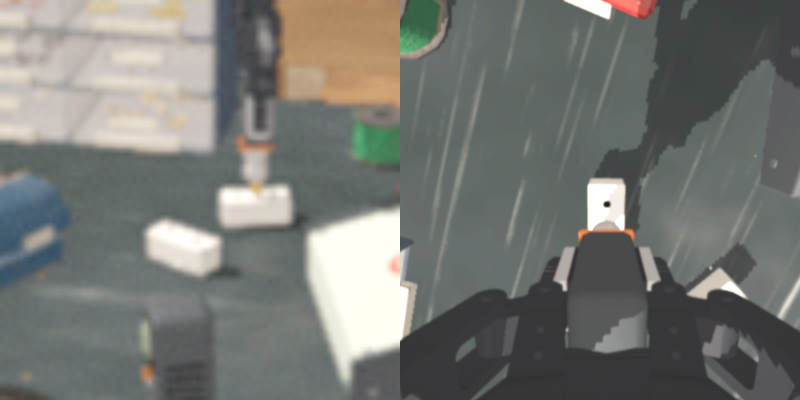

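The zero press worked: the tip sits mid-block at S-crop (258,188) with about 4 N at 5 mm. Next is the ring, approached along the panel normal.

```bash
cat >> h.py <<'E'
yw=8.9; RR=R.from_euler('z',yw,degrees=True)*R.from_euler('y',-15,degrees=True)
n=RR.apply([0,0,1]); QT=(RR*R.from_quat([1,0,0,0])).as_quat(); L=67.3
E
python3 - <<'E'
from h import *
np.set_printoptions(precision=1,suppress=True)
o=arm.get_obs(); p=np.array(o["eef_pos"])
arm.line_to([477.8,274.5,200],max_speed=120); st("lift")
g=np.array([605.2,67,59.])
arm.goto(g+n*(L+70),QT); arm.sleep(.2); st("above")
A=cam("wrist");S=cam("side");T=cam("top")
def ring(p,g):
    a=p["image"].astype(int); m=(a[...,2]-a[...,:2].max(2)>50).astype(np.uint8)
    k,l,s,ce=cv2.connectedComponentsWithStats(m); u=proj(p,g)
    js=[j for j in range(1,k) if s[j,4]>5 and np.hypot(*(ce[j]-u))<40]
    if not js: return None,u
    c=np.vstack([c for c in cv2.findContours(np.isin(l,js).astype(np.uint8),0,1)[0]]); e=cv2.fitEllipse(c) if len(c)>5 else None
    return e,u
for nm,q in(("W",A),("S",S),("T",T)):
    e,u=ring(q,g); print(nm,e,u, e and onz(q,e[0],59))
np.save("AST.npy",[A,S,T],allow_pickle=True)
print("tip",[(r["p"],r["xy"]) for r in arm.spot_point(S,"probe_tip")],proj(S,g+n*70),proj(S,g))
cv2.imwrite("pics/i.png",np.hstack([cv2.resize(S["image"][130:230,260:360],None,fx=4,fy=4)[:400],A["image"][:400,80:480]]))
E
```

```text
lift 18.25 [477.  273.8 199.1] F [-0.3 -0.8 -1.5] M [ 0.  0. -0.] w 27.5 59.7
above 19.37 [570.3  64.  191.8] F [-0.5  1.1 -0.3] M [-0.1  0.3  0. ] w 27.8 59.6
W ((292.067626953125, 206.5244140625), (32.98616027832031, 58.636722564697266), 143.6494140625) [288.4 201. ] [600.7  62.8  59. ]
S ((332.0219421386719, 173.24148559570312), (25.556007385253906, 38.8877067565918), 85.74113464355469) [311.7 195.8] [685.9 251.2  59. ]
T ((264.54620361328125, 171.4832000732422), (2.864645481109619, 6.5903167724609375), 97.39079284667969) [264.4 174.6] [616.   66.3  59. ]
tip [(0.38, [256.5, 264.5])] [306.8 176.2] [311.7 195.8]
```

View pics/i.png

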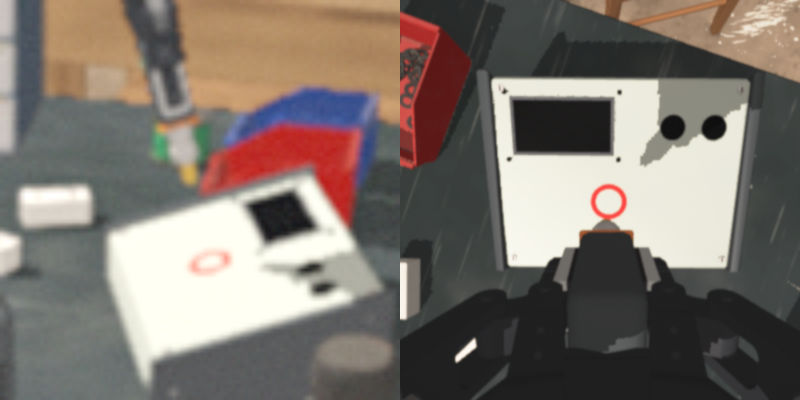

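Ring at W(288,202) and S(312,196), and tip at S(307,176), all match predictions to within 1 px. I descend along the normal.

Run:
```python
from h import *
g=np.array([605.2,67,59.])
arm.sleep(.3); st("settled"); print(np.round(g+n*(L+70),1))
arm.line_to(g+n*(L+8),max_speed=70); arm.sleep(.4); f0=st("8")["force"]
def tip(o,d): return np.array(o["eef_pos"])+R.from_quat(o["eef_rot"]).apply([0,0,L-d])
for d in (-3,0,2,3.5,5):
    arm.line_to(g+n*(L-d),max_speed=15); arm.sleep(.25); o=st(d); f=(o["force"]-f0)@n
    z=R.from_quat(o["eef_rot"]).apply([0,0,1]); print("dF",round(f,2),"off",np.round(tip(o,0)-g,1),"height",round((tip(o,0)-g)@n,2),"ang",round(float(np.arccos(-z@n)),4))
    if f>5: break
W=cam("wrist");S=cam("side"); 
cv2.imwrite("pics/j.png",np.hstack([cv2.resize(S["image"][150:230,270:350],None,fx=5,fy=5)[:400],cv2.resize(W["image"][150:290,220:360],None,fx=2.85,fy=2.85)]))
```

```text
settled 19.87 [570.1  61.4 191.6] F [-0.04 -0.15 -1.81] M [-0.04  0.33 -0.05] w 27.4 59.6
[570.1  61.5 191.6]
8 21.3 [586.  64. 132.] F [ 0.54  0.55 -0.26] M [-0.06  0.36 -0.  ] w 27.2 59.6
-3 22.03 [587.2  64.2 126.9] F [ 0.07  0.96 -1.52] M [-0.02  0.4   0.  ] w 27.6 59.6
dF -1.11 off [-0.7 -0.1  2.9] height 3.03 ang 0.0001
0 22.63 [588.2  64.3 124.2] F [-0.23 -0.05  0.26] M [-0.06  0.29 -0.01] w 26.9 59.7
dF 0.72 off [0.2 0.  0.2] height 0.1 ang 0.0005
2 23.17 [588.7  64.4 122.2] F [-0.3  -0.86  1.31] M [-0.09  0.15 -0.02] w 27.2 59.8
dF 1.79 off [ 0.7  0.1 -1.8] height -1.93 ang 0.0004
3.5 23.67 [589.   64.5 120.7] F [ 0.35 -0.39  3.07] M [-0.03  0.13  0.03] w 27.3 59.9
dF 3.3 off [ 1.1  0.2 -3.3] height -3.44 ang 0.0003
5 24.17 [589.4  64.6 119.3] F [-0.15  0.7   2.37] M [-0.03  0.04 -0.08] w 27.4 60.0
dF 2.71 off [ 1.4  0.3 -4.7] height -4.95 ang 0.0003Traceback (most recent call last):
  File "<stdin>", line 11, in <module>
    return _nx.concatenate(arrs, 1, dtype=dtype, casting=casting)
           ~~~~~~~~~~~~~~~^^^^^^^^^^^^^^^^^^^^^^^^^^^^^^^^^^^^^^^
ValueError: all the input array dimensions except for the concatenation axis must match exactly, but along dimension 0, the array at index 0 has size 400 and the array at index 1 has size 399
```

Run:
```python
from h import *
W=cam("wrist");S=cam("side");g=np.array([605.2,67,59.])
print(proj(S,g),proj(W,g))
cv2.imwrite("pics/j.png",np.hstack([cv2.resize(S["image"][150:230,270:350],(400,400)),cv2.resize(W["image"][150:290,220:360],(400,400))]))
v=[arm.get_obs()["force"]@n for _ in range(3)]; st("now"); print(v)
```

```text
[311.65948075 195.83128295] [285.17183163 225.89186972]
now 24.37 [589.4  64.6 119.3] F [-0.09  0.53  2.68] M [-0.02  0.   -0.  ] w 27.7 60.0
[np.float64(2.594378606225465), np.float64(2.594378606225465), np.float64(2.594378606225465)]
```

View pics/j.png

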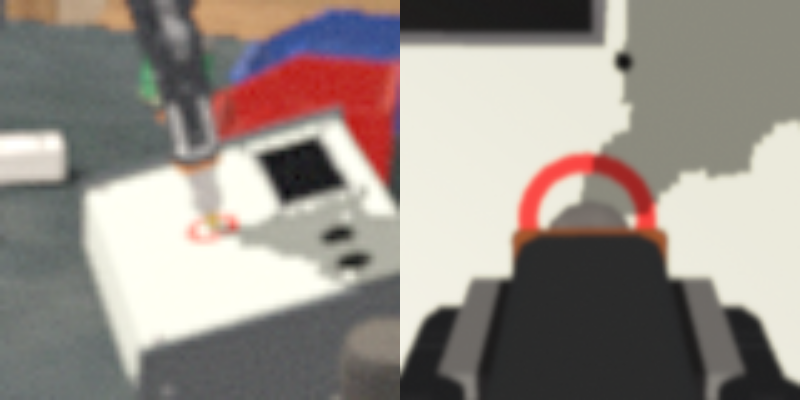

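The tip sits in the middle of the ring in both views: W-crop (587,~220) and S-crop (213,227). Force is about 3 N, the probe is in about 5 mm, the gauge is square, and nothing is moving. I hand it in.

```bash
python3 -c "
from h import *
print(arm.job_done()); st()"
```

```text
the job is handed in; nothing more can be done
None
the job is handed in; nothing more can be done
```

I zeroed the gauge on the left-hand block and handed the job in at about 24 s. The gauge was held still and square in the red ring, with the tip in about 5 mm at roughly 3 N; the judge gave no verdict.

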